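# Close up the tin stand and find the fullest tin by feel

### The arm

A 6-joint arm with a two-finger parallel gripper is mounted at the origin on the work surface. World frame = base frame: x ahead of the robot, y to its left, z up, the work surface at z = 0. Lengths are in m, angles in rad, forces in N, time in s.
With the tool pointing down it reaches from about 0.3 to 0.775 m from the base axis. Payload 14.6 kg.
Tool frame: the origin (TCP) lies on the centre line of the jaws, within the pads' length; the fingertips stand 19 mm ahead of it and the grasp point (between the pads) is the TCP; y points along the fingers, x is the direction in which the jaws open and shut, and the axes are right-handed (so a half turn about y gives the same grasp; the last joint's range is limited). The gripper opens to 94 mm and grips with 3 to 60 N. Pads are 16 mm wide; open, the fingers measure 119 mm over their backs; the gripper's body (75 mm by 177 mm) begins 78 mm behind the grasp point.
Start: joints at [1.097, 0.3, 1.521, -0, 1.321, -0.067], TCP at [0.218, 0.505, 0.224] pointing down, gripper open.
Joint ranges: [-3.03, 3.03], [-0.79, 2.21], [0.23, 2.52], [-1.04, 4.18], [0, 3.07], [-2.55, 2.55]. Speed limits (rad/s): [2.22, 2.22, 2.57, 3.14, 3.14, 3.14].

### API

Orientations are given as [roll, pitch, yaw] about the fixed x, y, z axes, in that order (R = Rz(yaw) Ry(pitch) Rx(roll)).
In Python, from station import get_obs, cams, workorder gives the robot as it stands.
- The arm moves only by the shell command python3 -m handwheel 'ROWS' [FORCE]. ROWS is JSON, a list of rows, each an object of numbers: "fingers": the opening, from -1 (shut) to 1 (fully open); "x", "y", "z": the shift along the tool's x, y, z in m; "spin": the turn about the tool's y in degrees. In form: [{"fingers": .., "x": .., "y": .., "z": .., "spin": ..}, ...]. A call has exactly 10 rows; each row is the pose to reach, as a shift and turn from the pose commanded when the call began, along the tool's axes at that moment; what a row does not reach only later rows make up. A row lasts 1/10 s, in which the tool goes at most 50 mm and 8.59 degrees, less where a joint would pass 70% of its speed; a pose out of reach is approached as far as the arm can. A call with a gripper value outside its range is refused whole. The fingers move at their own pace and stop on an object; FORCE is the grip in N (left out, the last holds). Time passes only in rows, so rows that repeat a pose let the fingers close, or fill a call up. It gives the time, the measured TCP pose, the force and the opening at its end, in the units of the state.
- get_obs(): the state, without advancing time (a new reading comes with each control period).
- cams.camera(name): name is "side" or "top" or "wrist"; returns (picture, depth): 384x512x3 uint8, red, green, blue; 384x512 float32, m along the optical axis (not along the pixel's ray), 0 where there is no reading.
- cams.get_calibration(name): a dict with "fx", "fy", "cx", "cy" (pixels), "view" (4x4, takes a point from world to camera coordinates). Camera axes: x right, y down, z forward; pixel columns grow to the right and rows downward; lengths in m; the calibration is good to about 2 mm. A picture is of the moment at which its call begins: read the wrist's pose just before it. get_calibration takes no time and is no camera call; for the wrist camera it gives the pose at the moment of the call.
- workorder.hand_in(): hands the job in, once; it reports no verdict.
The state is a dict: "time_s": time; "qpos": joint angles; "joint_vel": joint speeds; "tau": joint torques, N m; "ee_pos": TCP position; "eef_rot": TCP orientation; "force": force on the tool from outside, world axes, zero at the start; "moment": the same for the moment, N m; "grip_width": finger opening in m.
Only numpy, scipy, OpenCV 4.12 (cv2) and the standard library are available. Lean on these libraries where they do the work, as an engineer would, in place of code of your own. Each camera call takes 0.05 s, during which the arm holds its last target. There are 200 camera calls.

### The job

The tin stand has come apart: slide the loose piece, by its handle and with its tin standing on it, up against the fixed piece so that no gap is left and the edges line up. Then lift each tin clear in turn to feel its weight, beginning with the one farthest from the handle and ending with the one on the handled piece, and put each lighter one back upright on its own cork disc; finish holding the heaviest tin upright in the gripper, a good 10 cm above the stand, with the other two standing in their places, and leave everything else on the counter alone.

Things in the scene. Friction and masses are not known exactly. Their poses are not given: they have to be found in the camera images.
- stand: the larger piece of the oak tin stand, screwed to the counter: a board 110 mm (x) by 220 mm (y), 24 mm thick, with two cork discs 90 mm wide set flat in its top, one for each tin. Origin at the centre of its underside on the counter; z up; its -y end is the end that the loose piece belongs against
- stand_face (a point): middle of the stand's plain -y end, at its top edge (0, -110, 24 mm in the stand's frame)
- piece: the loose piece of the oak tin stand, 0.45 kg bare: a board 110 mm (x) by 150 mm (y), 24 mm thick, with one cork disc, a tin standing on it, and a bar handle near its -y end. Origin at the centre of its underside; slides on the counter. Its +y end belongs against the stand's -y end, long edges in line; it starts 30 to 70 mm short, up to 15 mm out of line and 0.15 rad askew
- piece_face (a point): middle of the loose piece's +y end, at its top edge (0, 75, 24 mm in the piece's frame)
- handle (a point): centre of the loose piece's bar handle: a square wooden bar 18 x 18 mm and 80 mm long, lying along the piece's x, 71 mm above the counter (0, -60, 71 mm in the piece's frame), on two thin brass posts (12 mm, at 31 mm either side of the middle); the space under it is 38 mm high
- tin_a: closed plain metal tin, an upright cylinder 60 mm wide, 90 mm high, the lid stays on; origin at the centre of its underside, z up. Rigid: may be gripped at 35 N around the sides. The three look identical; each weighs 0.15 to 0.65 kg, and one, any of them, is at least 0.15 kg heavier than both others. tin_a starts on the stand's disc farthest from the handle
- tin_b: closed plain metal tin, an upright cylinder 60 mm wide, 90 mm high, the lid stays on; origin at the centre of its underside, z up. Rigid: may be gripped at 35 N around the sides. The three look identical; each weighs 0.15 to 0.65 kg, and one, any of them, is at least 0.15 kg heavier than both others. tin_b starts on the stand's disc nearest the loose piece
- tin_c: closed plain metal tin, an upright cylinder 60 mm wide, 90 mm high, the lid stays on; origin at the centre of its underside, z up. Rigid: may be gripped at 35 N around the sides. The three look identical; each weighs 0.15 to 0.65 kg, and one, any of them, is at least 0.15 kg heavier than both others. tin_c starts on the loose piece's disc
- seat_a (a point): centre of the top of the cork disc for tin_a (0, 55, 24 mm in the stand's frame)
- seat_b (a point): centre of the top of the cork disc for tin_b (0, -55, 24 mm in the stand's frame)
- seat_c (a point): centre of the top of the cork disc for tin_c (0, 20, 24 mm in the piece's frame, 85 mm from the handle's middle)
- mug: blue mug, 80 mm wide, 90 mm high, handle at its +y; a bystander; origin at the centre of its underside
- salt: glass salt jar, 40 mm wide, 85 mm high, steel cap; a bystander; origin at the centre of its underside
- spice: amber spice jar, 44 mm wide, 80 mm high, black cap; a bystander; origin at the centre of its underside
- spoon: wooden spoon lying on the counter along its own x; a bystander; origin at its own reference point
- bowl: white bowl, 120 mm wide, 50 mm high; a bystander; origin at the centre of its underside
- packet: cardboard packet, 50 x 90 mm, 110 mm high; a bystander; origin at the centre of its underside
Not all that is in view belongs to the job. What is shaped like the tin_a but red is not meant.

How it is judged:
By the outcome, as a careful person would: the job done as asked, in the order asked, and still so for the second after the job is handed in, while the arm keeps its last pose, push and grip.
It also fails if it takes over 72 s, if anything falls off the work surface, if the arm or the gripper's body presses on something with over 40 N, if the wrist force passes 120 N, or if a joint passes its speed limit or range.

## Working session

There is one attempt and no reset: what is moved stays moved. The work goes in short steps, Python scripts to look and compute and a shell command to move; the robot and the scene stay as the last step left them, time stands still between calls to the robot, and variables do not carry over. Pictures are saved under pics/ and viewed, about 8 in all and at most 12, crops included, and the job is handed in when it is done.

```bash
mkdir -p pics; ls; cat > h.py <<'E'
import numpy as np, cv2
from station import get_obs, cams, workorder
def grab(n,save=None):
    im,d=cams.camera(n)
    if save: cv2.imwrite('pics/'+save,im[:,:,::-1])
    return im,d,cams.get_calibration(n)
def cast(c,uv,z):
    V=np.array(c['view']);R=V[:3,:3];o=-R.T@V[:3,3]
    uv=np.atleast_2d(np.array(uv,float))
    r=np.c_[(uv[:,0]-c['cx'])/c['fx'],(uv[:,1]-c['cy'])/c['fy'],np.ones(len(uv))]@R
    return o+r*((z-o[2])/r[:,2])[:,None]
def cloud(c,d):
    v,u=np.mgrid[:d.shape[0],:d.shape[1]]
    p=np.stack([(u-c['cx'])/c['fx']*d,(v-c['cy'])/c['fy']*d,d],-1)
    V=np.array(c['view']);return (p-V[:3,3])@V[:3,:3]
E
python3 - <<'E'
from h import *
np.set_printoptions(precision=4,suppress=True)
o=get_obs();print(o)
ims=[]
for n in('top','side'):
    im,d,c=grab(n,n+'0.png');print(n,c); np.savez('/tmp/%s0.npz'%n,im=im,d=d)
E
```

```text
pics
{'time_s': 0.0, 'qpos': array([ 1.0974,  0.3005,  1.5216,  0.    ,  1.3207, -0.0666]), 'joint_vel': array([ 0.0001, -0.0008,  0.0007,  0.0035,  0.001 ,  0.002 ]), 'tau': array([  0.0011, -53.1801, -35.273 ,   0.0709,   0.0244,  -0.0001]), 'ee_pos': array([0.2175, 0.5049, 0.2239]), 'eef_rot': array([-1.5707,  0.0012,  1.164 ]), 'force': array([-0.4021,  0.2697,  0.4452]), 'moment': array([-0.04  , -0.0209, -0.002 ]), 'grip_width': 0.0936163569329732}
top {'fx': 400.0599321883717, 'fy': 400.0599321883717, 'cx': 247.17521976599082, 'cy': 191.3156448606713, 'view': array([[-0.0291, -0.9994, -0.0208,  0.0705],
       [-0.9881,  0.0319, -0.1506,  0.5053],
       [ 0.1512,  0.0161, -0.9884,  1.1539],
       [ 0.    ,  0.    ,  0.    ,  1.    ]])}
side {'fx': 493.307861432907, 'fy': 493.307861432907, 'cx': 259.45721855103915, 'cy': 193.3576708451934, 'view': array([[ 0.9325, -0.3609,  0.011 , -0.4552],
       [-0.2277, -0.6113, -0.7579,  0.1798],
       [ 0.2803,  0.7043, -0.6523,  1.0917],
       [ 0.    ,  0.    ,  0.    ,  1.    ]])}
```

View pics/top0.png

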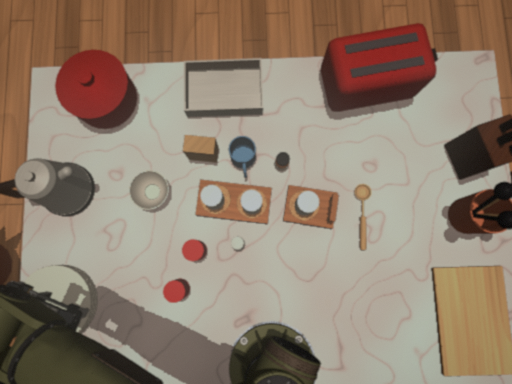

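View pics/side0.png

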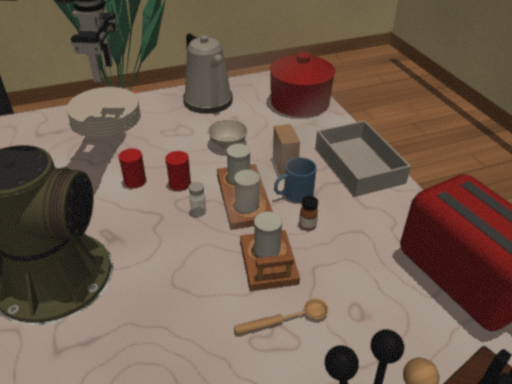

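The top view shows the stand at about (233,202), with tins at (211,197) and (251,202). The loose piece is at (310,207), with its tin at (307,203) and its handle at (333,208). What could be mistaken for the tins: the red cylinders at (193,250) and (175,290), and the salt jar at (238,243). The packet at (200,148) is also brownish. I choose the grey tins on the oak boards.

```bash
python3 - <<'E'
from h import *
np.set_printoptions(precision=4,suppress=True)
f=np.load('/tmp/top0.npz');im,d=f['im'],f['d'];c=cams.get_calibration('top')
P=cloud(c,d)
hsv=cv2.cvtColor(im,cv2.COLOR_RGB2HSV)
print('hsv board',hsv[215,230],hsv[220,310],'counter',hsv[300,330])
roi=np.zeros(d.shape,bool);roi[172:238,188:345]=1
brown=roi&(hsv[...,1]>90)&((hsv[...,0]<20)|(hsv[...,0]>170))
for nm,lo,hi in(('stand',188,277),('piece',277,345)):
    m=brown.copy();m[:,:lo]=0;m[:,hi:]=0
    m&=(abs(P[...,2]-.024)<.010)
    uv=np.argwhere(m)[:,::-1]
    q=cast(c,uv,.024)
    r=cv2.minAreaRect((q[:,:2]*1000).astype(np.float32));print(nm,len(q),'zmed',np.median(P[m][:,2]),r)
    print(' corners',cv2.boxPoints(r))
for nm,(u,v) in dict(a=(211,195),b=(251,200),c=(307,201)).items():
    m=np.zeros(d.shape,bool);m[v-16:v+17,u-16:u+17]=1
    m&=(abs(P[...,2]-.114)<.006)
    q=P[m];(x,y),r=cv2.minEnclosingCircle((q[:,:2]*1000).astype(np.float32));print(nm,len(q),np.median(q[:,2]),x,y,r,q[:,:2].mean(0))
m=roi&(abs(P[...,2]-.08)<.01);m[:,:322]=0
q=P[m];print('handle',len(q),np.median(q[:,2]),cv2.minAreaRect((q[:,:2]*1000).astype(np.float32)))
big=cv2.resize(im[165:245,180:350],None,fx=4,fy=4,interpolation=cv2.INTER_CUBIC);cv2.imwrite('pics/crop0.png',big[:,:,::-1])
E
```

```text
hsv board [ 11 136 159] [ 11 139 158] counter [ 16  36 179]
stand 1612 zmed 0.0254274684188215 ((481.6070556640625, 98.34048461914062), (217.13912963867188, 109.10152435302734), 81.52837371826172)
 corners [[411.6571  -1.0081]
 [519.5682 -17.0809]
 [551.557  197.689 ]
 [443.6459 213.7618]]
piece 1140 zmed 0.025476072597426548 ((458.4853820800781, -130.85401916503906), (146.50131225585938, 109.0564193725586), 79.22810363769531)
 corners [[ 391.2275 -192.6226]
 [ 498.3622 -213.0052]
 [ 525.7433  -69.0854]
 [ 418.6086  -48.7028]]
a 366 0.11542505617502177 487.7074890136719 154.3979034423828 30.39694595336914 [0.4872 0.154 ]
b 374 0.1154620052371299 470.4323425292969 42.64469909667969 30.4239501953125 [0.47   0.0428]
c 382 0.11533288823412144 461.70294189453125 -114.41630554199219 30.792325973510742 [ 0.4615 -0.1138]
handle 190 0.08076090377150597 ((446.30303955078125, -191.41998291015625), (18.562395095825195, 79.15412902832031), 78.3288803100586)
```

View pics/crop0.png

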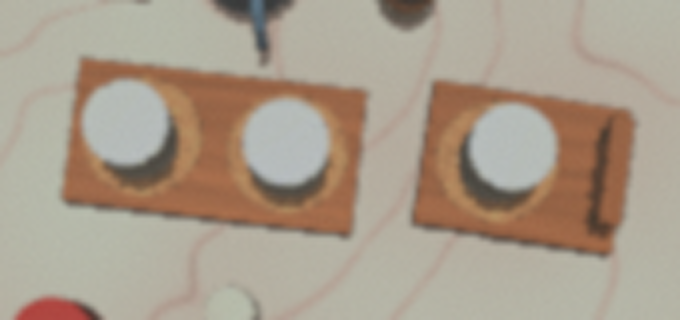

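Sizes and heights agree: the rectangles are about 217x109 and 147x109 mm, the tin tops are at 0.115 m and the handle is 18x79 mm. The gap is about 45 mm, the sideways offset about 11 mm and the skew about 2.3°. Next I work out the approach.

```bash
cat >> h.py <<'E'
from scipy.spatial.transform import Rotation as Ro
def go(x,y,z,yawdeg=None):
    o=get_obs();R=Ro.from_euler('xyz',o['eef_rot']).as_matrix()
    s=R.T@(np.array([x,y,z])-o['ee_pos'])
    yaw=np.degrees(np.arctan2(R[1,0],R[0,0]))
    print('shift',s.round(4),'spin',None if yawdeg is None else round(yaw-yawdeg,2),'at',o['ee_pos'].round(4),'yaw',round(yaw,2),'w',round(o['grip_width'],4),'F',o['force'].round(2),'t',o['time_s'])
E
python3 -c "
from h import *
go(.4468,-.1906,.2,79.2)"
```

```text
shift [-0.548   0.0245 -0.4858] spin -12.51 at [0.2175 0.5049 0.224 ] yaw 66.69 w 0.0942 F [-0.02  0.42  0.05] t 0.1
```

```bash
python3 -m handwheel '[{"x":-0.548,"y":0,"z":-0.486,"spin":-12.5,"fingers":0.1},{"x":-0.548,"y":0,"z":-0.486,"spin":-12.5,"fingers":0.1},{"x":-0.548,"y":0,"z":-0.486,"spin":-12.5,"fingers":0.1},{"x":-0.548,"y":0,"z":-0.486,"spin":-12.5,"fingers":0.1},{"x":-0.548,"y":0,"z":-0.486,"spin":-12.5,"fingers":0.1},{"x":-0.548,"y":0,"z":-0.486,"spin":-12.5,"fingers":0.1},{"x":-0.548,"y":0,"z":-0.486,"spin":-12.5,"fingers":0.1},{"x":-0.548,"y":0,"z":-0.486,"spin":-12.5,"fingers":0.1},{"x":-0.548,"y":0,"z":-0.486,"spin":-12.5,"fingers":0.1},{"x":-0.548,"y":0,"z":-0.486,"spin":-12.5,"fingers":0.1}]'
python3 -c "
from h import *
go(.4468,-.1906,.2,79.2)"
```

```text
time_s: 1.1
ee_pos: [0.3743, 0.0282, 0.2246]
eef_rot: [-1.571, -0.0, 1.382]
force: [2.0, -0.0, 0.5]
grip_width: 0.0522
shift [-0.2014  0.0246 -0.1122] spin -0.01 at [0.3743 0.0282 0.2246] yaw 79.19 w 0.0522 F [ 1.97 -0.03  0.46] t 1.1
```

```bash
python3 -m handwheel '[{"x":-0.2,"y":0.02,"z":-0.112,"spin":0,"fingers":0.1},{"x":-0.2,"y":0.02,"z":-0.112,"spin":0,"fingers":0.1},{"x":-0.2,"y":0.02,"z":-0.112,"spin":0,"fingers":0.1},{"x":-0.2,"y":0.02,"z":-0.112,"spin":0,"fingers":0.1},{"x":-0.2,"y":0.02,"z":-0.112,"spin":0,"fingers":0.1},{"x":-0.2,"y":0.02,"z":-0.112,"spin":0,"fingers":0.1},{"x":-0.2,"y":0.02,"z":-0.112,"spin":0,"fingers":0.1},{"x":-0.2,"y":0.02,"z":-0.112,"spin":0,"fingers":0.1},{"x":-0.2,"y":0.02,"z":-0.112,"spin":0,"fingers":0.1},{"x":-0.2,"y":0.02,"z":-0.112,"spin":0,"fingers":0.1}]'
python3 - <<'E'
from h import *
go(.4468,-.1906,.2,79.2)
im,d,c=grab('wrist','w1.png');np.savez('/tmp/w1.npz',im=im,d=d,view=c['view'])
go(.4468,-.1906,.071,79.2)
E
```

```text
time_s: 2.1
ee_pos: [0.4468, -0.1865, 0.2048]
eef_rot: [-1.571, 0.0, 1.383]
force: [0.9, -0.2, 0.6]
grip_width: 0.0518
shift [-0.0041  0.0048 -0.0007] spin 0.05 at [ 0.4468 -0.1865  0.2048] yaw 79.25 w 0.0518 F [ 0.93 -0.21  0.55] t 2.1
shift [-0.0039  0.1337 -0.0006] spin 0.05 at [ 0.4468 -0.1866  0.2047] yaw 79.25 w 0.0519 F [-0.69  0.29  0.44] t 2.15
```

View pics/w1.png

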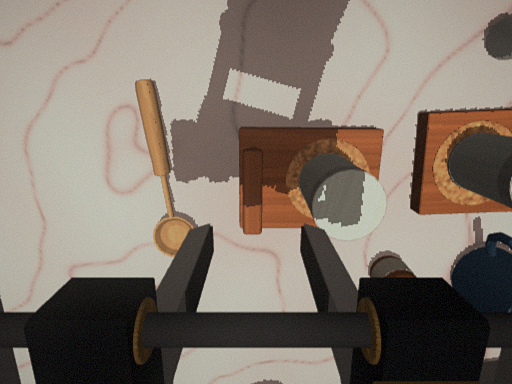

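The wrist view shows the handle at about (252,192), square to the jaws, whose middle is at column 258. The loose piece spans (240–382, 127–233) and the stand starts at column 415. I use this view as the second measurement.

```bash
python3 - <<'E'
from h import *
np.set_printoptions(precision=4,suppress=True)
f=np.load('/tmp/w1.npz');im,d=f['im'],f['d'];c=dict(cams.get_calibration('wrist'));c['view']=f['view']
P=cloud(c,d);hsv=cv2.cvtColor(im,cv2.COLOR_RGB2HSV)
br=(hsv[...,1]>90)&((hsv[...,0]<22)|(hsv[...,0]>170))
def rect(m,z,n):
    m=cv2.morphologyEx(m.astype(np.uint8),cv2.MORPH_OPEN,np.ones((3,3)))>0
    uv=np.argwhere(m)[:,::-1];q=cast(c,uv,z)
    r=cv2.minAreaRect((q[:,:2]*1000).astype(np.float32));print(n,len(q),np.median(P[m][:,2]),r)
roi=np.zeros_like(br);roi[110:245,225:395]=1
rect(br&roi&(abs(P[...,2]-.024)<.006),.024,'piece')
rect(br&roi&(abs(P[...,2]-.08)<.005),.080,'handle')
m=br&(abs(P[...,2]-.024)<.006);m[:,:395]=0;m[240:]=0;m[:90]=0
rect(m,.024,'stand part')
# stand -y edge and lower/upper edges
mm=cv2.morphologyEx(m.astype(np.uint8),cv2.MORPH_OPEN,np.ones((3,3)))
rows=range(120,205,5);q=cast(c,[(np.argmax(mm[r]),r) for r in rows],.024);l=cv2.fitLine((q[:,:2]*1000).astype(np.float32),cv2.DIST_HUBER,0,.01,.01).ravel();print('face',l,q[[0,-1]])
E
```

```text
piece 7537 0.023447279223639206 ((458.17938232421875, -131.97842407226562), (148.95278930664062, 108.41478729248047), 79.1703109741211)
handle 1623 0.07918485180387756 ((446.39984130859375, -190.24916076660156), (17.727218627929688, 77.77261352539062), 79.40957641601562)
stand part 5526 0.023354653483243448 ((472.84808349609375, 37.83815383911133), (103.5046157836914, 109.34406280517578), 81.534423828125)
face [  0.9886  -0.1505 474.9889 -14.0254] [[ 0.419  -0.0054  0.024 ]
 [ 0.5031 -0.0184  0.024 ]]
```

Both views agree to about 1 mm. The handle is at (446.4, -190.3) and should end at (445.4, -144.0), turned by +2.2°. I descend and grip it.

```bash
python3 -m handwheel '[{"x":-0.0038,"y":0.04,"z":0,"spin":0,"fingers":0.1},{"x":-0.0038,"y":0.08,"z":0,"spin":0,"fingers":0.1},{"x":-0.0038,"y":0.11,"z":0,"spin":0,"fingers":0.1},{"x":-0.0038,"y":0.134,"z":0,"spin":0,"fingers":0.1},{"x":-0.0038,"y":0.134,"z":0,"spin":0,"fingers":0.1},{"x":-0.0038,"y":0.134,"z":0,"spin":0,"fingers":0.1},{"x":-0.0038,"y":0.134,"z":0,"spin":0,"fingers":-0.8},{"x":-0.0038,"y":0.134,"z":0,"spin":0,"fingers":-0.8},{"x":-0.0038,"y":0.134,"z":0,"spin":0,"fingers":-0.8},{"x":-0.0038,"y":0.134,"z":0,"spin":0,"fingers":-0.8}]' 30
python3 -c "
from h import *
go(.4454,-.144,.071,81.5)"
```

```text
time_s: 3.15
ee_pos: [0.4462, -0.191, 0.0709]
eef_rot: [-1.572, 0.0, 1.382]
force: [0.6, 1.3, 0.9]
grip_width: 0.0225
shift [ 0.046  -0.0001  0.0096] spin -2.31 at [ 0.4462 -0.191   0.0709] yaw 79.19 w 0.0225 F [0.59 1.29 0.88] t 3.15
```

```bash
python3 -m handwheel '[{"x":0,"y":0,"z":0,"spin":0,"fingers":-0.9},{"x":0,"y":0,"z":0,"spin":0,"fingers":-0.9},{"x":0.003,"y":0,"z":0.001,"spin":-0.2,"fingers":-0.9},{"x":0.008,"y":0,"z":0.003,"spin":-0.6,"fingers":-0.9},{"x":0.014,"y":0,"z":0.005,"spin":-1.1,"fingers":-0.9},{"x":0.021,"y":0,"z":0.007,"spin":-1.6,"fingers":-0.9},{"x":0.028,"y":0,"z":0.009,"spin":-2.1,"fingers":-0.9},{"x":0.034,"y":0,"z":0.0096,"spin":-2.3,"fingers":-0.9},{"x":0.038,"y":0,"z":0.0096,"spin":-2.3,"fingers":-0.9},{"x":0.038,"y":0,"z":0.0096,"spin":-2.3,"fingers":-0.9}]'
python3 - <<'E'
from h import *
np.set_printoptions(precision=4,suppress=True)
go(.4454,-.144,.071,81.5)
im,d,c=grab('wrist','w2.png')
P=cloud(c,d);hsv=cv2.cvtColor(im,cv2.COLOR_RGB2HSV)
br=(hsv[...,1]>90)&((hsv[...,0]<22)|(hsv[...,0]>170))&(abs(P[...,2]-.024)<.006)
br=cv2.morphologyEx(br.astype(np.uint8),cv2.MORPH_OPEN,np.ones((3,3)))
n,L,S,_=cv2.connectedComponentsWithStats(br)
for i in range(1,n):
    if S[i,4]>400:
        q=cast(c,np.argwhere(L==i)[:,::-1],.024);print(S[i],cv2.minAreaRect((q[:,:2]*1000).astype(np.float32)))
E
```

```text
time_s: 4.15
ee_pos: [0.4441, -0.152, 0.0708]
eef_rot: [-1.572, 0.001, 1.423]
force: [0.1, -1.5, 4.2]
grip_width: 0.0178
shift [ 0.0081 -0.0002 -0.0001] spin 0.01 at [ 0.4441 -0.152   0.0708] yaw 81.51 w 0.0178 F [ 0.1  -1.5   4.24] t 4.15
[  13   73   36  103 1052] ((359.6219482421875, -279.7402038574219), (10.139432907104492, 62.5234375), 87.69212341308594)
[  234   143   235   134 15325] ((445.86279296875, -91.69026184082031), (148.41650390625, 93.3964614868164), 81.43626403808594)
[ 464  142   48  112 3939] ((451.750732421875, 1.1051025390625), (81.80451202392578, 31.00166893005371), 3.1574594974517822)
```

View pics/w2.png

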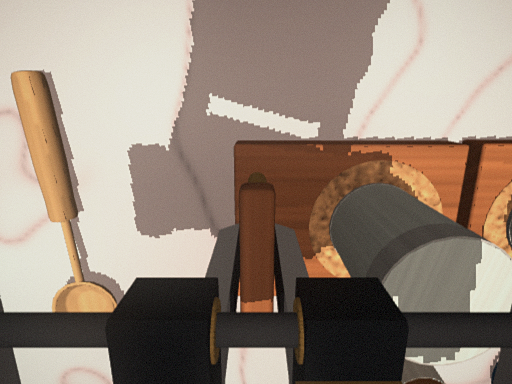

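The upper edges of the piece and the stand both sit at row 141–142, and the gap left is at columns 467–482. I measure the line-up and gap from this same picture.

```bash
cat > edge.py <<'E'
from h import *
np.set_printoptions(precision=2,suppress=True)
def edges(im,c,pc,sc,r0,r1,gaprows=None,gc=None):
    hsv=cv2.cvtColor(im,cv2.COLOR_RGB2HSV);s=hsv[...,1].astype(float)
    u=np.array([np.cos(np.radians(81.5)),np.sin(np.radians(81.5))]);e=np.array([u[1],-u[0]])
    for n,cols in(('piece',pc),('stand',sc)):
        uv=[]
        for k in cols:
            g=np.diff(s[r0:r1,k]);i=np.argmax(g)
            w=np.clip(g[max(i-1,0):i+2],0,None);uv.append((k,r0+max(i-1,0)+(w*np.arange(len(w))).sum()/w.sum()+.5))
        q=cast(c,uv,.024)[:,:2]*1000
        lat=q@e;al=q@u;p=np.polyfit(al,lat,1);print(n,'lat med',np.median(lat),'sd',lat.std(),'slope deg',np.degrees(p[0]),'along',al[[0,-1]])
E
python3 - <<'E'
from edge import *
im=cv2.imread('pics/w2.png')[:,:,::-1].copy();c=cams.get_calibration('wrist')
edges(im,c,range(245,460,5),range(485,511,2),130,155)
v=cv2.cvtColor(im,cv2.COLOR_RGB2HSV)[...,2]
for r in(150,158,166,175):print(r,v[r,456:492])
u=np.array([.1478,.989])
print(cast(c,[(468,160),(482,160)],.024)[:,:2]@u*1000, cast(c,[(468,160),(482,160)],.0)[:,:2]@u*1000)
E
```

```text
piece lat med 406.12239443349154 sd 0.2891720042138935 slope deg 0.23493153226570435 along [-91.5   40.48]
stand lat med 405.8628774881529 sd 0.14577501859560815 slope deg 0.6565856307061099 along [58.98 74.03]
150 [186 187 185 188 185 185 184 187 184 183 187 181 127  58  46  53  47  49
  57  51  50  56  54  55  43  86 127 156 175 184 195 191 192 192 189 190]
158 [196 191 188 188 188 189 184 193 191 197 169  83  54  50  48  57  50  49
  48  53  53  46  46  52  98 138 154 171 186 184 185 183 182 189 184 184]
166 [194 197 191 194 198 193 195 199 195 154  63  42  48  56  43  46  53  50
  54  58  57  58  88 137 165 143 197 210 210 208 210 209 209 208 209 206]
175 [186 193 191 195 190 195 197 179  91  53  58  49  51  51  51  52  49  52
  45  49  47 100 141 162 173 188 191 188 185 188 188 186 189 184 185 187]
[50.54 59.46] [66.18 76.13]
```

```bash
python3 -m handwheel '[{"x":0.001,"y":0,"z":0.0003,"spin":0,"fingers":-0.9},{"x":0.002,"y":0,"z":0.0003,"spin":0,"fingers":-0.9},{"x":0.003,"y":0,"z":0.0003,"spin":0,"fingers":-0.9},{"x":0.004,"y":0,"z":0.0003,"spin":0,"fingers":-0.9},{"x":0.005,"y":0,"z":0.0003,"spin":0,"fingers":-0.9},{"x":0.006,"y":0,"z":0.0003,"spin":0,"fingers":-0.9},{"x":0.007,"y":0,"z":0.0003,"spin":0,"fingers":-0.9},{"x":0.0075,"y":0,"z":0.0003,"spin":0,"fingers":-0.9},{"x":0.008,"y":0,"z":0.0003,"spin":0,"fingers":-0.9},{"x":0.008,"y":0,"z":0.0003,"spin":0,"fingers":-0.9}]'
python3 - <<'E'
from edge import *
go(.4454,-.144,.071,81.5)
im,d,c=grab('wrist','w3.png')
edges(im,c,range(245,450,5),range(480,511,2),130,155)
v=cv2.cvtColor(im,cv2.COLOR_RGB2HSV)[...,2]
for r in(150,158,166,175):print(r,v[r,456:492])
E
```

```text
time_s: 5.2
ee_pos: [0.4448, -0.1448, 0.0707]
eef_rot: [-1.572, 0.002, 1.422]
force: [-2.3, -8.7, 4.0]
grip_width: 0.0177
shift [ 0. -0. -0.] spin -0.01 at [ 0.44 -0.14  0.07] yaw 81.49 w 0.0177 F [-2.28 -8.69  4.05] t 5.2
piece lat med 405.8452988563808 sd 0.153550878107487 slope deg 0.16906512064435308 along [-84.28  41.17]
stand lat med 405.90413777305594 sd 0.08988119678774315 slope deg 0.16822761379088258 along [63.06 81.84]
150 [181 188 187 184 184 186 184 182 185 186 188 184 130  61  92 140 159 174
 198 190 193 198 192 197 193 193 194 190 193 197 197 193 190 192 191 195]
158 [189 190 191 191 192 190 190 186 188 195 179  90  58 106 146 163 182 190
 187 188 189 186 186 189 184 180 188 189 183 186 187 181 186 185 187 187]
166 [196 197 194 195 196 196 196 201 196 157  68  81 141 172 144 201 219 213
 211 214 212 211 212 213 210 213 211 211 211 212 209 209 211 210 210 206]
175 [192 193 191 189 189 192 193 179  91  56  97 148 162 177 194 191 186 187
 192 189 188 188 187 192 188 186 188 189 190 187 185 189 192 191 189 185]
```

```bash
python3 -m handwheel '[{"x":0.0005,"y":0,"z":0,"spin":0,"fingers":-0.9},{"x":0.001,"y":0,"z":0,"spin":0,"fingers":-0.9},{"x":0.0015,"y":0,"z":0,"spin":0,"fingers":-0.9},{"x":0.002,"y":0,"z":0,"spin":0,"fingers":-0.9},{"x":0.0025,"y":0,"z":0,"spin":0,"fingers":-0.9},{"x":0.0025,"y":0,"z":0,"spin":0,"fingers":-0.9},{"x":0.0025,"y":0,"z":0,"spin":0,"fingers":-0.9},{"x":0.0025,"y":0,"z":0,"spin":0,"fingers":-0.9},{"x":0.0025,"y":0,"z":0,"spin":0,"fingers":-0.9},{"x":0.0025,"y":0,"z":0,"spin":0,"fingers":-0.9}]'
python3 - <<'E'
from edge import *
go(.4454,-.144,.071,81.5)
im,d,c=grab('wrist','w4.png')
edges(im,c,range(245,450,5),range(480,511,2),130,155)
v=cv2.cvtColor(im,cv2.COLOR_RGB2HSV)[...,2]
for r in(150,158,166,175):print(r,v[r,456:480])
cv2.imwrite('pics/w4c.png',cv2.resize(im[130:230,400:512],None,fx=5,fy=5,interpolation=cv2.INTER_CUBIC)[:,:,::-1])
E
```

```text
time_s: 6.25
ee_pos: [0.4454, -0.1437, 0.0711]
eef_rot: [-1.573, 0.004, 1.422]
force: [-3.5, -21.2, 4.3]
grip_width: 0.0177
shift [-0.  0. -0.] spin -0.0 at [ 0.45 -0.14  0.07] yaw 81.5 w 0.0177 F [ -3.5  -21.21   4.34] t 6.25
piece lat med 406.2360043037084 sd 0.0934555006527335 slope deg 0.09677799615907598 along [-83.3   42.11]
stand lat med 405.85419440576356 sd 0.10478104153028864 slope deg -0.16954030953554391 along [63.9  82.61]
150 [189 186 189 186 192 183 188 187 188 190 189 172 116 107 147 167 190 191
 197 194 192 193 198 192]
158 [194 192 191 191 194 191 193 193 193 199 169  97 117 152 167 186 187 187
 183 186 184 188 185 189]
166 [192 195 196 190 193 192 192 200 189 137 113 155 138 196 209 213 208 210
 207 211 210 211 211 211]
175 [188 190 190 192 186 189 193 169  96 126 149 168 180 187 190 187 188 190
 191 186 186 188 188 185]
```

View pics/w4c.png

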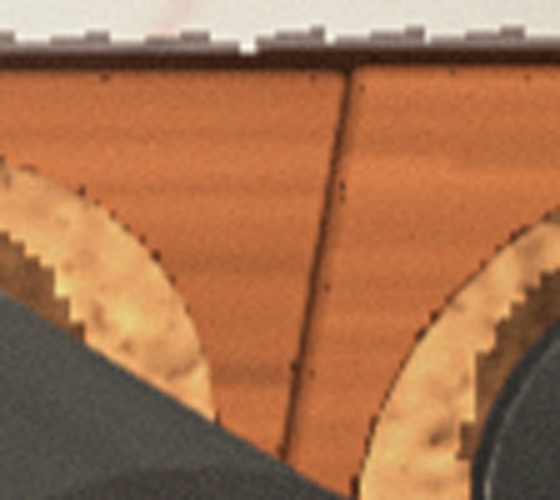

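The seam is closed: it is a hairline at crop columns 290–350, and the push met 21 N with the arm stalled. The edges are within 0.4 mm. I release the handle and rise.

```bash
python3 -m handwheel '[{"x":0,"y":0,"z":0,"spin":0,"fingers":-0.4},{"x":0,"y":0,"z":0,"spin":0,"fingers":-0.2},{"x":0,"y":0,"z":0,"spin":0,"fingers":0},{"x":0,"y":0,"z":0,"spin":0,"fingers":0},{"x":0,"y":-0.01,"z":0,"spin":0,"fingers":0},{"x":0,"y":-0.03,"z":0,"spin":0,"fingers":0},{"x":0,"y":-0.06,"z":0,"spin":0,"fingers":0},{"x":0,"y":-0.1,"z":0,"spin":0,"fingers":0},{"x":0,"y":-0.13,"z":0,"spin":0,"fingers":0.5},{"x":0,"y":-0.13,"z":0,"spin":0,"fingers":1}]'
python3 -c "
from h import *
go(.4875,.154,.2,81.5)"
```

```text
time_s: 7.3
ee_pos: [0.4464, -0.1418, 0.205]
eef_rot: [-1.578, 0.002, 1.423]
force: [0.2, 0.1, -0.6]
grip_width: 0.0592
shift [0.2986 0.0045 0.0031] spin 0.0 at [ 0.4464 -0.1418  0.205 ] yaw 81.5 w 0.0592 F [ 0.21  0.05 -0.6 ] t 7.3
```

```bash
python3 -m handwheel '[{"x":0.299,"y":0,"z":0.0031,"spin":0,"fingers":1},{"x":0.299,"y":0,"z":0.0031,"spin":0,"fingers":1},{"x":0.299,"y":0,"z":0.0031,"spin":0,"fingers":1},{"x":0.299,"y":0,"z":0.0031,"spin":0,"fingers":1},{"x":0.299,"y":0,"z":0.0031,"spin":0,"fingers":1},{"x":0.299,"y":0,"z":0.0031,"spin":0,"fingers":1},{"x":0.299,"y":0,"z":0.0031,"spin":0,"fingers":1},{"x":0.299,"y":0,"z":0.0031,"spin":0,"fingers":1},{"x":0.299,"y":0,"z":0.0031,"spin":0,"fingers":1},{"x":0.299,"y":0,"z":0.0031,"spin":0,"fingers":1}]'
python3 - <<'E'
from edge import *
go(.4875,.154,.084,81.5);print(get_obs()['eef_rot'])
im,d,c=grab('top','top5.png')
P=cloud(c,d);hsv=cv2.cvtColor(im,cv2.COLOR_RGB2HSV)
m=(hsv[...,1]>90)&((hsv[...,0]<20)|(hsv[...,0]>170))&(abs(P[...,2]-.024)<.01)
m[:172]=0;m[238:]=0;m[:,:188]=0;m[:,345:]=0
q=cast(c,np.argwhere(m)[:,::-1],.024);print(cv2.minAreaRect((q[:,:2]*1000).astype(np.float32)))
w=cv2.resize(im[165:245,180:350],None,fx=4,fy=4,interpolation=cv2.INTER_CUBIC)
cv2.imwrite('pics/top5c.png',w[:,:,::-1])
E
```

```text
time_s: 8.3
ee_pos: [0.4862, 0.1536, 0.2005]
eef_rot: [-1.571, 0.0, 1.421]
force: [0.6, 0.4, -0.2]
grip_width: 0.0941
shift [ 0.    0.12 -0.  ] spin -0.1 at [0.49 0.15 0.2 ] yaw 81.4 w 0.0941 F [ 0.56  0.4  -0.23] t 8.3
[-1.57  0.    1.42]
((470.5340270996094, 23.826309204101562), (363.8188781738281, 109.29180908203125), 81.77962493896484)
```

View pics/top5c.png

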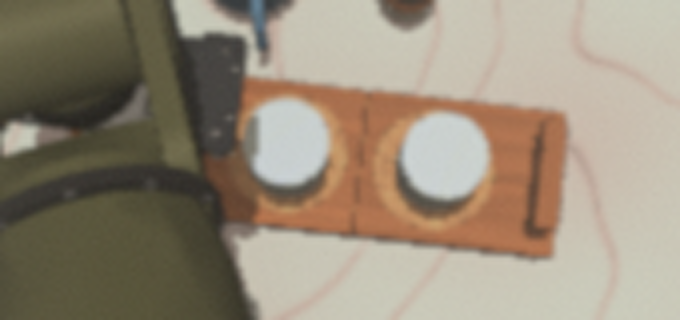

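The crop shows the boards joined with the seam at (360,160), the outer edges in line, and tins b and c standing. Now I pick up tin a.

```bash
python3 -m handwheel '[{"x":0.0006,"y":0.03,"z":-0.0012,"spin":0,"fingers":1},{"x":0.0006,"y":0.06,"z":-0.0012,"spin":0,"fingers":1},{"x":0.0006,"y":0.09,"z":-0.0012,"spin":0,"fingers":1},{"x":0.0006,"y":0.11,"z":-0.0012,"spin":0,"fingers":1},{"x":0.0006,"y":0.1165,"z":-0.0012,"spin":0,"fingers":1},{"x":0.0006,"y":0.1165,"z":-0.0012,"spin":0,"fingers":1},{"x":0.0006,"y":0.1165,"z":-0.0012,"spin":0,"fingers":0},{"x":0.0006,"y":0.1165,"z":-0.0012,"spin":0,"fingers":0},{"x":0.0006,"y":0.1165,"z":-0.0012,"spin":0,"fingers":0},{"x":0.0006,"y":0.1165,"z":-0.0012,"spin":0,"fingers":0}]' 32
python3 -c "
from h import *
go(.4875,.154,.084,81.5)"
```

```text
time_s: 9.35
ee_pos: [0.4877, 0.1553, 0.0845]
eef_rot: [-1.572, -0.0, 1.422]
force: [1.0, 0.4, 0.1]
grip_width: 0.0653
shift [-0.0013  0.0005  0.    ] spin -0.01 at [0.4877 0.1553 0.0845] yaw 81.49 w 0.0653 F [1.01 0.37 0.08] t 9.35
```

```bash
python3 -m handwheel '[{"x":0,"y":0,"z":0,"spin":0,"fingers":0},{"x":0,"y":0,"z":0,"spin":0,"fingers":0},{"x":0,"y":0,"z":0,"spin":0,"fingers":0},{"x":0,"y":-0.01,"z":0,"spin":0,"fingers":0},{"x":0,"y":-0.03,"z":0,"spin":0,"fingers":0},{"x":0,"y":-0.05,"z":0,"spin":0,"fingers":0},{"x":0,"y":-0.06,"z":0,"spin":0,"fingers":0},{"x":0,"y":-0.06,"z":0,"spin":0,"fingers":0},{"x":0,"y":-0.06,"z":0,"spin":0,"fingers":0},{"x":0,"y":-0.06,"z":0,"spin":0,"fingers":0}]'
cat > weigh.py <<'E'
from h import *
f=[]
for k in range(4): cams.camera('wrist'); f.append(get_obs()['force'][2])
print('Fz',np.round(f,2),'kg',-np.mean(f)/9.81); o=get_obs();print(o['ee_pos'].round(4),o['eef_rot'].round(4),o['grip_width'])
E
python3 weigh.py
```

```text
time_s: 10.35
ee_pos: [0.4871, 0.1551, 0.143]
eef_rot: [-1.569, 0.001, 1.422]
force: [-0.1, -0.9, -2.3]
grip_width: 0.0597
Fz [-2.93 -1.76 -1.82 -2.52] kg 0.2298808228116363
[0.4873 0.1552 0.1434] [-1.5700e+00  3.0000e-04  1.4223e+00] 0.05949392004179831
```

Tin a weighs about 0.23 kg. I put it back.

```bash
python3 -m handwheel '[{"x":0,"y":0.02,"z":0,"spin":0,"fingers":0},{"x":0,"y":0.04,"z":0,"spin":0,"fingers":0},{"x":0,"y":0.052,"z":0,"spin":0,"fingers":0},{"x":0,"y":0.057,"z":0,"spin":0,"fingers":0},{"x":0,"y":0.06,"z":0,"spin":0,"fingers":0},{"x":0,"y":0.06,"z":0,"spin":0,"fingers":0},{"x":0,"y":0.06,"z":0,"spin":0,"fingers":0.4},{"x":0,"y":0.06,"z":0,"spin":0,"fingers":0.7},{"x":0,"y":0.06,"z":0,"spin":0,"fingers":1},{"x":0,"y":0.06,"z":0,"spin":0,"fingers":1}]'
python3 -m handwheel '[{"x":0,"y":0,"z":0,"spin":0,"fingers":1},{"x":0,"y":0,"z":0,"spin":0,"fingers":1},{"x":0,"y":-0.02,"z":0,"spin":0,"fingers":1},{"x":0,"y":-0.05,"z":0,"spin":0,"fingers":1},{"x":0,"y":-0.085,"z":0,"spin":0,"fingers":1},{"x":0,"y":-0.11,"z":0,"spin":0,"fingers":1},{"x":-0.03,"y":-0.11,"z":0,"spin":0,"fingers":1},{"x":-0.07,"y":-0.11,"z":0,"spin":0,"fingers":1},{"x":-0.11,"y":-0.11,"z":0,"spin":0,"fingers":1},{"x":-0.11,"y":-0.11,"z":0,"spin":0,"fingers":1}]'
python3 - <<'E'
from h import *
im,d,c=grab('top','t6.png')
go(.4705,.0427,.084,81.5)
P=cloud(c,d)
for nm,(x,y) in dict(a=(.487,.154),b=(.470,.043),c=(.457,-.067)).items():
    m=(abs(P[...,2]-.1155)<.005)&(np.hypot(P[...,0]-x,P[...,1]-y)<.045);q=P[m]
    if len(q)>20: print(nm,len(q),cv2.minEnclosingCircle((q[:,:2]*1000).astype(np.float32)),q.mean(0))
E
```

```text
time_s: 11.55
ee_pos: [0.4876, 0.1553, 0.0841]
eef_rot: [-1.571, -0.0, 1.422]
force: [0.1, 0.6, -0.6]
grip_width: 0.0861
time_s: 12.55
ee_pos: [0.4707, 0.0434, 0.1941]
eef_rot: [-1.571, 0.0, 1.419]
force: [0.4, 0.8, -0.5]
grip_width: 0.0937
shift [-0.0024  0.1102  0.0003] spin -0.18 at [0.4711 0.045  0.1942] yaw 81.32 w 0.094 F [-0.69  0.46 -0.48] t 12.6
a 211 ((487.17852783203125, 156.23056030273438), 30.460508346557617) [0.48518779 0.1644943  0.1152713 ]
b 59 ((459.71221923828125, 44.16412353515625), 27.912315368652344) [0.45772804 0.04795711 0.11516333]
c 268 ((457.5410461425781, -67.0916748046875), 30.321317672729492) [ 0.45519972 -0.07374131  0.11527304]
```

Tin a stands on its disc with its top at 0.115 m. Next is tin b.

```bash
python3 -m handwheel '[{"x":-0.002,"y":0.03,"z":0,"spin":0,"fingers":1},{"x":-0.002,"y":0.06,"z":0,"spin":0,"fingers":1},{"x":-0.002,"y":0.09,"z":0,"spin":0,"fingers":1},{"x":-0.002,"y":0.105,"z":0,"spin":0,"fingers":1},{"x":-0.002,"y":0.11,"z":0,"spin":0,"fingers":1},{"x":-0.002,"y":0.11,"z":0,"spin":0,"fingers":0},{"x":-0.002,"y":0.11,"z":0,"spin":0,"fingers":0},{"x":-0.002,"y":0.11,"z":0,"spin":0,"fingers":0},{"x":-0.002,"y":0.11,"z":0,"spin":0,"fingers":0},{"x":-0.002,"y":0.11,"z":0,"spin":0,"fingers":0}]' 32
python3 -m handwheel '[{"x":0,"y":0,"z":0,"spin":0,"fingers":0},{"x":0,"y":0,"z":0,"spin":0,"fingers":0},{"x":0,"y":0,"z":0,"spin":0,"fingers":0},{"x":0,"y":-0.01,"z":0,"spin":0,"fingers":0},{"x":0,"y":-0.03,"z":0,"spin":0,"fingers":0},{"x":0,"y":-0.05,"z":0,"spin":0,"fingers":0},{"x":0,"y":-0.06,"z":0,"spin":0,"fingers":0},{"x":0,"y":-0.06,"z":0,"spin":0,"fingers":0},{"x":0,"y":-0.06,"z":0,"spin":0,"fingers":0},{"x":0,"y":-0.06,"z":0,"spin":0,"fingers":0}]'
python3 weigh.py
```

```text
time_s: 13.6
ee_pos: [0.4712, 0.0444, 0.0845]
eef_rot: [-1.572, 0.0, 1.422]
force: [-1.0, -1.0, 4.9]
grip_width: 0.0601
time_s: 14.6
ee_pos: [0.4704, 0.0445, 0.143]
eef_rot: [-1.569, 0.0, 1.422]
force: [-1.1, 0.5, -2.8]
grip_width: 0.0602
Fz [-2.49 -3.49 -4.27 -3.34] kg 0.3465040583037732
[0.4707 0.0445 0.1435] [-1.5699e+00  1.0000e-04  1.4223e+00] 0.06022131872357274
```

Tin b weighs about 0.35 kg. I put it back and move to c.

```bash
python3 -m handwheel '[{"x":0,"y":0.02,"z":0,"spin":0,"fingers":0},{"x":0,"y":0.04,"z":0,"spin":0,"fingers":0},{"x":0,"y":0.052,"z":0,"spin":0,"fingers":0},{"x":0,"y":0.057,"z":0,"spin":0,"fingers":0},{"x":0,"y":0.06,"z":0,"spin":0,"fingers":0},{"x":0,"y":0.06,"z":0,"spin":0,"fingers":0},{"x":0,"y":0.06,"z":0,"spin":0,"fingers":0.4},{"x":0,"y":0.06,"z":0,"spin":0,"fingers":0.7},{"x":0,"y":0.06,"z":0,"spin":0,"fingers":1},{"x":0,"y":0.06,"z":0,"spin":0,"fingers":1}]'
python3 -m handwheel '[{"x":0,"y":0,"z":0,"spin":0,"fingers":1},{"x":0,"y":0,"z":0,"spin":0,"fingers":1},{"x":0,"y":-0.02,"z":0,"spin":0,"fingers":1},{"x":0,"y":-0.05,"z":0,"spin":0,"fingers":1},{"x":0,"y":-0.085,"z":0,"spin":0,"fingers":1},{"x":0,"y":-0.11,"z":0,"spin":0,"fingers":1},{"x":-0.03,"y":-0.11,"z":-0.001,"spin":0,"fingers":1},{"x":-0.07,"y":-0.11,"z":-0.002,"spin":0,"fingers":1},{"x":-0.112,"y":-0.11,"z":-0.0034,"spin":0,"fingers":1},{"x":-0.112,"y":-0.11,"z":-0.0034,"spin":0,"fingers":1}]'
python3 - <<'E'
from h import *
im,d,c=grab('top','t7.png')
go(.4575,-.0671,.084,81.5)
P=cloud(c,d)
for nm,(x,y) in dict(a=(.487,.154),b=(.470,.043)).items():
    m=(abs(P[...,2]-.1155)<.005)&(np.hypot(P[...,0]-x,P[...,1]-y)<.045);q=P[m]
    if len(q)>20: print(nm,len(q),cv2.minEnclosingCircle((q[:,:2]*1000).astype(np.float32)),q.mean(0))
E
```

```text
time_s: 15.8
ee_pos: [0.471, 0.0445, 0.0841]
eef_rot: [-1.571, -0.0, 1.422]
force: [-0.1, -0.1, 0.8]
grip_width: 0.0861
time_s: 16.8
ee_pos: [0.4572, -0.0701, 0.194]
eef_rot: [-1.571, 0.001, 1.419]
force: [0.4, -0.0, -0.3]
grip_width: 0.0939
shift [0.0013 0.11   0.0002] spin -0.2 at [ 0.4575 -0.0684  0.194 ] yaw 81.3 w 0.0938 F [-0.3  -0.44 -0.49] t 16.85
a 369 ((487.66497802734375, 154.6819305419922), 30.86655616760254) [0.48773778 0.1542287  0.11527116]
b 354 ((470.60040283203125, 43.38766860961914), 30.431285858154297) [0.47035243 0.04432621 0.11532131]
```

```bash
python3 -m handwheel '[{"x":0.001,"y":0.03,"z":0,"spin":0,"fingers":1},{"x":0.001,"y":0.06,"z":0,"spin":0,"fingers":1},{"x":0.001,"y":0.09,"z":0,"spin":0,"fingers":1},{"x":0.001,"y":0.105,"z":0,"spin":0,"fingers":1},{"x":0.001,"y":0.11,"z":0,"spin":0,"fingers":1},{"x":0.001,"y":0.11,"z":0,"spin":0,"fingers":0.5},{"x":0.001,"y":0.11,"z":0,"spin":0,"fingers":0},{"x":0.001,"y":0.11,"z":0,"spin":0,"fingers":0},{"x":0.001,"y":0.11,"z":0,"spin":0,"fingers":0},{"x":0.001,"y":0.11,"z":0,"spin":0,"fingers":0}]' 32
python3 -m handwheel '[{"x":0,"y":0,"z":0,"spin":0,"fingers":0},{"x":0,"y":0,"z":0,"spin":0,"fingers":0},{"x":0,"y":0,"z":0,"spin":0,"fingers":0},{"x":0,"y":-0.01,"z":0,"spin":0,"fingers":0},{"x":0,"y":-0.03,"z":0,"spin":0,"fingers":0},{"x":0,"y":-0.05,"z":0,"spin":0,"fingers":0},{"x":0,"y":-0.06,"z":0,"spin":0,"fingers":0},{"x":0,"y":-0.06,"z":0,"spin":0,"fingers":0},{"x":0,"y":-0.06,"z":0,"spin":0,"fingers":0},{"x":0,"y":-0.06,"z":0,"spin":0,"fingers":0}]'
python3 weigh.py
```

```text
time_s: 17.85
ee_pos: [0.4581, -0.066, 0.0845]
eef_rot: [-1.572, 0.0, 1.422]
force: [0.1, -2.1, 5.0]
grip_width: 0.0603
time_s: 18.85
ee_pos: [0.4574, -0.0657, 0.143]
eef_rot: [-1.569, -0.0, 1.422]
force: [-1.5, 0.7, -6.4]
grip_width: 0.0603
Fz [-5.32 -6.05 -6.67 -6.14] kg 0.6161608238578765
[ 0.4576 -0.0658  0.1434] [-1.5698e+00 -1.0000e-04  1.4223e+00] 0.06048206818168791
```

Tin c, at about 0.62 kg, is the heaviest (a 0.23, b 0.35). I raise it to about 16 cm above the board and check.

```bash
python3 -m handwheel '[{"x":0,"y":-0.015,"z":0,"spin":0,"fingers":0},{"x":0,"y":-0.035,"z":0,"spin":0,"fingers":0},{"x":0,"y":-0.06,"z":0,"spin":0,"fingers":0},{"x":0,"y":-0.08,"z":0,"spin":0,"fingers":0},{"x":0,"y":-0.095,"z":0,"spin":0,"fingers":0},{"x":0,"y":-0.1,"z":0,"spin":0,"fingers":0},{"x":0,"y":-0.1,"z":0,"spin":0,"fingers":0},{"x":0,"y":-0.1,"z":0,"spin":0,"fingers":0},{"x":0,"y":-0.1,"z":0,"spin":0,"fingers":0},{"x":0,"y":-0.1,"z":0,"spin":0,"fingers":0}]'
python3 - <<'E'
from edge import *
a,d1,_=grab('side');b,d2,c=grab('wrist');t,dt,ct=grab('top')
cv2.imwrite('pics/fin.png',cv2.resize(np.hstack([a,b]),(800,300))[:,:,::-1])
go(.4575,-.0671,.244,81.5)
P=cloud(ct,dt)
for nm,(x,y) in dict(a=(.487,.154),b=(.470,.043)).items():
    m=(abs(P[...,2]-.1155)<.005)&(np.hypot(P[...,0]-x,P[...,1]-y)<.045);q=P[m]
    if len(q)>20: print(nm,len(q),cv2.minEnclosingCircle((q[:,:2]*1000).astype(np.float32)))
hsv=cv2.cvtColor(t,cv2.COLOR_RGB2HSV)
m=(hsv[...,1]>90)&((hsv[...,0]<20)|(hsv[...,0]>170))&(abs(P[...,2]-.024)<.01)
m[:172]=0;m[238:]=0;m[:,:188]=0;m[:,345:]=0
q=cast(ct,np.argwhere(m)[:,::-1],.024);print(cv2.minAreaRect((q[:,:2]*1000).astype(np.float32)))
E
```

```text
time_s: 20.05
ee_pos: [0.4577, -0.0658, 0.2433]
eef_rot: [-1.57, -0.0, 1.422]
force: [-0.2, 0.5, -6.0]
grip_width: 0.0602
shift [-0. -0.  0.] spin -0.01 at [ 0.46 -0.07  0.24] yaw 81.49 w 0.0608 F [-0.45  0.   -6.4 ] t 20.2
a 362 ((487.91015625, 154.40921020507812), 30.621320724487305)
b 340 ((470.5753479003906, 43.54765701293945), 30.541364669799805)
((471.8081970214844, 32.519744873046875), (349.86175537109375, 109.29539489746094), 81.8414077758789)
```

View pics/fin.png

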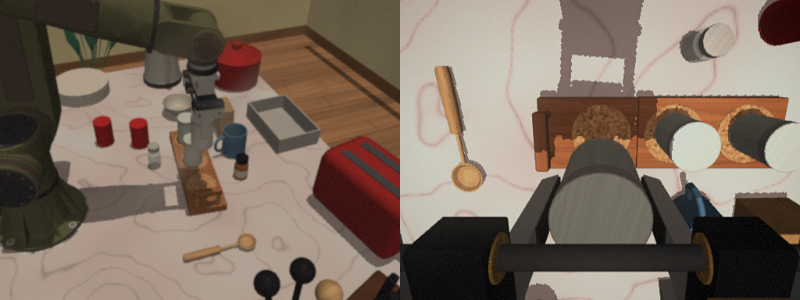

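Tin c is held upright, and a and b stand on their discs. I check the seam once more close up.

```bash
python3 - <<'E'
from edge import *
im,d,c=grab('wrist')
cv2.imwrite('pics/seam.png',cv2.resize(im[110:225,160:400],None,fx=3.3,fy=3.3,interpolation=cv2.INTER_CUBIC)[:,:,::-1])
edges(im,c,range(180,290,4),range(315,490,4),112,140)
E
```

```text
piece lat med 407.4976053640722 sd 0.3148695033503662 slope deg 0.30871128051800656 along [-84.26  38.78]
stand lat med 407.0199283399546 sd 0.17282616158593217 slope deg 0.09189311371080947 along [ 69.49 265.36]
```

View pics/seam.png

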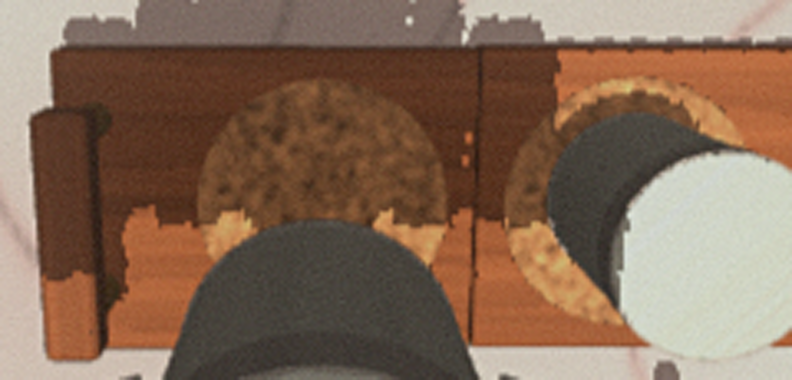

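The seam is a hairline at crop column 475 along its whole length, and the edges line up within about 0.5 mm. I hand in.

```bash
python3 -c "
from h import *
print(get_obs()['force'],get_obs()['time_s']);workorder.hand_in()"
```

```text
[ 0.37793342  0.22223272 -6.87834375] 20.25
the job is handed in; nothing more can be done
```

I slid the loose piece by its handle, with its tin standing on it, up against the stand until it met a 21 N push. I then lifted the tins in the order a, b, c; they weighed about 0.23, 0.35 and 0.62 kg. I put a and b back on their discs and handed in holding c, the heaviest, upright about 16 cm above the board, after 20 s of the 72 s allowed.

**Last checks:**
- **Fit:** the seam is a hairline with no visible gap. The long edges agree to about 0.5 mm and the slant between the two to about 0.2°.
- **Tins a and b:** their tops read at the standing height, within about 3 mm of their disc centres.
- **Tin c:** the grip width was steady at 60 mm, with 6–7 N on the wrist.
- **Other objects:** the wrist never came near any of them, and none looked disturbed in the last pictures.

**Disagreements:**
- The force readings scatter by about 0.5 N or more. My a-to-b difference is therefore rough, but c is clearly heaviest.
- In the last top view, the arm hid part of the stand. The overall length it gave (350 mm instead of 370 mm) cannot be used, so I relied on the wrist view for the seam.

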